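# Roll the vase down the drying track with the paddle

## Robot

A 7-joint arm with a two-finger parallel gripper is mounted at the origin on the work surface. World frame = base frame: x ahead of the robot, y to its left, z up, the work surface at z = 0. Lengths are in m, angles in degrees, forces in N, time in s.
With the tool pointing down it reaches from about 0.425 to 0.875 m from the base axis. Payload 8.4 kg.
Tool frame: the origin (TCP) lies on the centre line of the jaws, within the pads' length; the fingertips stand 14 mm ahead of it and the grasp point (between the pads) lies 5 mm behind it; y points along the fingers, x is the direction in which the jaws open and shut, and the axes are right-handed (so a half turn about y gives the same grasp; the last joint's range is limited). The gripper opens to 85 mm and grips with 20 to 120 N. Pads are 22 mm wide; open, the fingers measure 114 mm over their backs; the gripper's body (76 mm by 85 mm) begins 54 mm behind the grasp point. The pads swing forward as they close: fully open they stand 13 mm farther back than shut.
Start: joints at [59.003, 19.091, 2.286, 83.961, -0.768, 76.965, -3.352], TCP at [0.278, -0.588, 0.245] pointing down, gripper open.
Joint ranges: [-147.57, 147.57], [-21.85, 119.76], [-74.77, 79.35], [14.55, 137.4], [-85.83, 265.84], [4.83, 119.75], [-152.11, 152.11]. Speed limits (degrees/s): [127.2, 127.2, 159.86, 159.86, 180, 180, 180].

## Interface

Orientations are given as [roll, pitch, yaw] about the fixed x, y, z axes, in that order (R = Rz(yaw) Ry(pitch) Rx(roll)).
In Python, from bench import monitor, cams, arm, boxes_of gives the robot as it stands. The module is installed in compiled form; this text tells all that it offers.
- The arm moves only by the shell command python3 -m creep 'ROWS'. ROWS is JSON, a list that holds one entry, the list of rows, each a list of 7 numbers: the shift along the world's x, y, z normalised to -1 to 1, where 1 is 0.4 m, then the turn, a rotation vector about the world's x, y, z normalised to -1 to 1, where 1 is 45 degrees, then the gripper command: -1 is shut, 1 is fully open, values between are in proportion. In form: [[[dx, dy, dz, ax, ay, az, claw], ...]]. A call has 1 to 8 rows; each row is the pose to reach, as a shift and turn from the pose commanded when the call began; what a row does not reach only later rows make up. A row lasts 1/12 s, in which the tool goes at most 41.7 mm and 7.16 degrees, less where a joint would pass 70% of its speed; a pose out of reach is approached as far as the arm can. A call with a number of a shift or a turn outside -1 to 1 is refused whole. A call with a gripper value outside its range is refused whole. The fingers move at their own pace and stop on an object; the grip force is fixed at half the most. Time passes only in rows, so rows that repeat a pose let the fingers close. It gives the time, the measured TCP pose, the force and the opening at its end, in the units of the state.
- monitor.sense(): the state, without advancing time (a new reading comes with each control period).
- cams.snapshot(name): name is "scene" or "top" or "wrist"; returns a dict with "pixels" (384x512x3 uint8, red, green, blue), "range_z" (384x512 float32, m along the optical axis (not along the pixel's ray), 0 where there is no reading), "vfov" (degrees; the focal length in pixels is half the picture's height over the tangent of half this angle, whatever the lens; pixels are square), "cx", "cy" (the principal point, pixels), "k1" (the pictures are not rectified: a ray, as slopes to the right and down, at radius r is drawn at 1 + k1 r^2 times it, then the intrinsics apply), "extrinsics" (4x4, takes a point from world to camera coordinates). Camera axes: x right, y up, looking along -z (the intrinsics and any distortion apply to the point x, -y, -z); pixel columns grow to the right and rows downward; lengths in m; the calibration is good to about 2 mm. A picture is of the moment at which its call begins.
- arm.close_job(): hands the job in, once; it reports no verdict.
Trained networks look in a picture, given as the dict that the camera call returned (one of the last four; its "shot" number tells which), for a name from the list of things; names that differ only in an ending like _2 or _b are one class to them, and where a whole thing is asked for, a point or a joint stands for the part that bears it (a point fixed in the world has none). Each returns a list of dicts, best first, with "conf" (0 to 1); they miss things now and then, are a little off and sometimes report something else, mostly with a low value. They report only what shows in the picture. A call takes as long as a camera call. They do not tell look-alikes from the thing itself.
- boxes_of(picture, thing): "bbox" ([left, top, width, height] in pixels, round what is visible of it).
The state is a dict: "t": time; "q": joint angles; "dq": joint speeds; "joint_efforts": joint torques, N m; "eef_pos": TCP position; "eef_rot": TCP orientation; "wrist_force": force on the tool from outside, world axes, zero at the start; "moment": the same for the moment, N m; "finger_gap": finger opening in m.
Only numpy, scipy, OpenCV 4.12 (cv2) and the standard library are available. Lean on these libraries where they do the work, as an engineer would, in place of code of your own. Each camera call takes 0.05 s, during which the arm holds its last target.

## Task

A small white cylinder vase lies across the wooden drying track and must not be touched by the robot itself. Take the broad wooden paddle by its handle, gently roll the vase along the track with the paddle close behind it until it drops into the pocket against the tall stop at the end, then lay the paddle flat on the bench top off the track and let go. Do not lift the vase out of the track or flick it along, and leave the white teardrop beside the track standing where it is.

Things in the scene. Friction and masses are not known exactly. Their poses are not given: they have to be found in the camera images.
- paddle: Broad wooden paddle, 140 g, lying flat on the robot's side of the track. Origin: on its underside below the grip point; x along the handle to the blade, within 12 deg of the rolling direction; z up. Handle x -83 to 33 mm, 24 wide, 30 high. Blade x 30 to 100, 60 wide, 16 thick, underside level with the handle's; its flat front end (x 100) pushes. Centre of mass x 16.
- roller: White clay cylinder vase with a pale painted band, lying on its side across the track: diameter 60 mm, 84 mm long, about 0.25 kg. Origin at its centre; y is its axis, across the track; x and z turn as it rolls. It rolls freely with hardly any resistance.
- track: Fixed wooden track. Origin at bench level on its middle line; x rolling direction, z up, +y towards the robot. In mm: deck x -160 to 140, 12 high; pocket 3 lower up to the stop face at x 185 (50 high). Vase centre z 42 on the deck; seated x 154, z 39; it drops in past x 140. Channel 92 wide, rails 26 high, 116 over all: paddle underside at z 34 clears the rails and meets the vase at mid height.
- teardrop: White clay teardrop, point up, 72 mm wide, 114 mm high, standing on the bench beside the far side of the track (away from the robot). Origin: centre of its underside, z up. To be left alone.
Things that resemble listed ones, but are neither listed nor needed, are in the scene too. What is shaped like the roller but green is not meant.

How it is judged:
By the outcome, as a careful person would: the job done as asked, in the order asked, and still so for the second after the job is handed in, with the robot touching nothing.
It also fails if it takes over 54 s, if anything falls off the work surface, if the arm or the gripper's body presses on something with over 40 N, if the wrist force passes 120 N, or if a joint passes its speed limit or range.

## Working session

There is one attempt and no reset: what is moved stays moved. The work goes in short steps, Python scripts to look and compute and a shell command to move; the robot and the scene stay as the last step left them, time stands still between calls to the robot, and variables do not carry over. Pictures are saved under pics/ and viewed, and the job is handed in when it is done.

```bash
mkdir -p pics
cat > h.py <<'E'
import numpy as np, cv2
from bench import monitor, cams, arm, boxes_of
def cloud(p):
    z=p["range_z"].astype(float); H,W=z.shape
    f=H/2/np.tan(np.radians(p["vfov"])/2)
    v,u=np.mgrid[0:H,0:W]
    K=np.array([[f,0,p["cx"]],[0,f,p["cy"]],[0,0,1.]])
    pts=np.stack([u,v],-1).reshape(-1,1,2).astype(np.float64)
    n=cv2.undistortPoints(pts,K,np.array([p["k1"],0,0,0.])).reshape(H,W,2)
    c=np.stack([n[...,0]*z,-n[...,1]*z,-z,np.ones_like(z)],-1)
    w=c@np.linalg.inv(p["extrinsics"]).T
    w=w[...,:3]; w[z<=0]=np.nan
    return w
def save(p,name,s=1.5):
    cv2.imwrite("pics/"+name,cv2.resize(p["pixels"][...,::-1],None,fx=s,fy=s,interpolation=cv2.INTER_CUBIC))
E
python3 - <<'E'
from h import *
s=monitor.sense(); print({k:np.round(v,3).tolist() for k,v in s.items()})
for n in ["scene","top"]:
    p=cams.snapshot(n); save(p,n+"0.png")
    w=cloud(p); np.save(n+"_w.npy",w); np.save(n+"_p.npy",p["pixels"])
    for t in ["paddle","roller","track","teardrop"]:
        for b in boxes_of(p,t)[:4]:
            l,tp,ww,hh=[int(x) for x in b["bbox"]]; 
            print(n,t,round(b["conf"],2),[l,tp,ww,hh],np.round(np.nanmedian(w[max(tp+hh//2-3,0):tp+hh//2+3,l+ww//2-3:l+ww//2+3].reshape(-1,3),axis=0),3))
E
```

```text
{'t': 0.0, 'q': [59.003, 19.131, 2.284, 84.009, -0.769, 76.965, -3.352], 'dq': [0.041, -0.047, -0.016, 0.017, 0.001, 0.04, 0.017], 'joint_efforts': [-0.0, -65.855, 1.365, -40.557, 0.017, 0.013, 0.0], 'eef_pos': [0.278, -0.587, 0.244], 'eef_rot': [-90.005, 0.091, -64.688], 'wrist_force': [-0.67, -0.3, 0.798], 'moment': [-0.036, -0.012, 0.005], 'finger_gap': 0.085}
scene paddle 0.56 [211, 101, 59, 65] [0.466 0.045 0.031]
scene roller 0.73 [279, 286, 55, 44] [ 0.823 -0.128  0.059]
scene roller 0.64 [138, 143, 46, 28] [ 0.42  -0.122  0.057]
scene roller 0.62 [255, 155, 51, 43] [0.62  0.011 0.071]
scene track 0.87 [205, 105, 155, 159] [0.633 0.004 0.066]
scene teardrop 0.86 [311, 200, 39, 45] [0.752 0.001 0.086]
top paddle 0.55 [173, 250, 86, 40] [0.455 0.05  0.03 ]
top roller 0.93 [271, 279, 48, 47] [ 0.407 -0.113  0.06 ]
top roller 0.68 [219, 170, 30, 46] [0.612 0.024 0.071]
top roller 0.64 [283, 91, 40, 40] [ 0.808 -0.11   0.057]
top track 0.81 [139, 165, 174, 64] [0.604 0.04  0.065]
top teardrop 0.76 [225, 119, 31, 35] [0.728 0.02  0.09 ]
```

View pics/scene0.png

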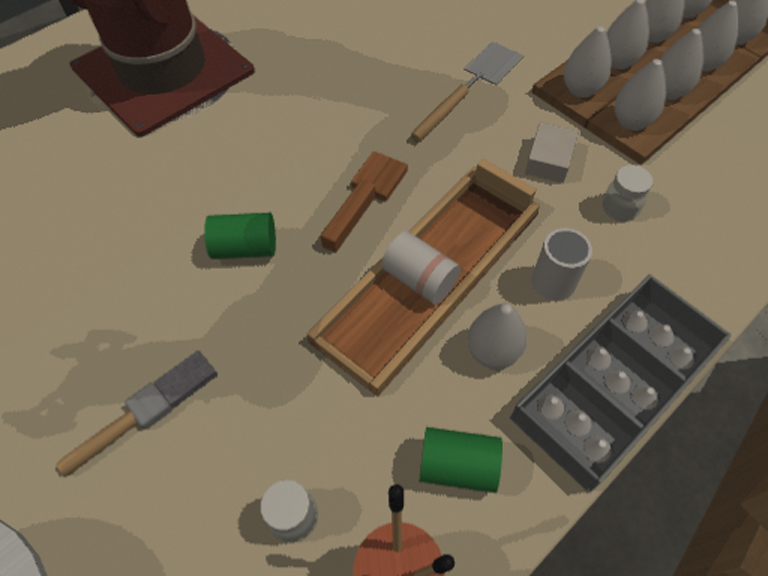

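View pics/top0.png

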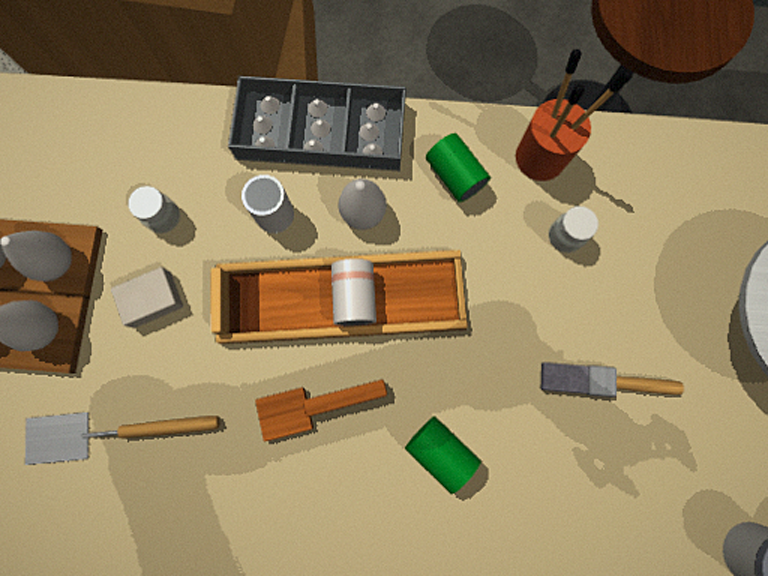

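Run:
```python
from h import *
hsvs={}
for n in ["top","scene"]:
    w=np.load(n+"_w.npy"); px=np.load(n+"_p.npy")
    hsv=cv2.cvtColor(px,cv2.COLOR_RGB2HSV).astype(int)
    print(n,"bench z",np.nanmedian(w[...,2][(w[...,0]>.3)&(w[...,0]<.5)]))
    x,y,z=w[...,0],w[...,1],w[...,2]
    # paddle
    m=(x>.38)&(x<.52)&(y>-.1)&(y<.17)&(z>.008)&(z<.05)&(hsv[...,1]>110)&(hsv[...,0]<20)
    nl,lab,st,_=cv2.connectedComponentsWithStats(m.astype(np.uint8))
    k=1+np.argmax(st[1:,4]); m=lab==k
    P=w[m]; c=P[:,:2].mean(0); r=cv2.minAreaRect(P[:,:2].astype(np.float32)); print("paddle n",m.sum(),c,r)
    hm=m&(z>.024)&(z<.04); H=w[hm]; l=cv2.fitLine(H[:,:2].astype(np.float32),cv2.DIST_L2,0,.01,.01).ravel()
    d=l[:2]*np.sign(l[1]); print("handle dir deg",np.degrees(np.arctan2(d[1],d[0])),"z",np.median(H[:,2]))
    a=H[:,:2]@d; b=H[:,:2]@[-d[1],d[0]]
    print("handle range",np.percentile(a,[0,1,99,100]),np.percentile(b,[0,2,50,98,100]))
    a=P[:,:2]@d; b2=P[:,:2]@[-d[1],d[0]]; print("all",np.percentile(a,[0,1,99,100]),np.percentile(b2,[0,1,99,100]))
    tip=np.percentile(a,99.5); bm=np.median(b)
    g=(tip-.1)*d+bm*np.array([-d[1],d[0]]); print("grip pt from tip",g)
    g=(np.percentile(a,.5)+.083)*d+bm*np.array([-d[1],d[0]]); print("grip pt from tail",g)
    # track
    m=(x>.5)&(x<.72)&(y>-.2)&(y<.27)&(z>.018)&(z<.06)&(hsv[...,0]<28)&(hsv[...,1]>90)
    nl,lab,st,_=cv2.connectedComponentsWithStats(m.astype(np.uint8))
    r=w[(z>.019)&(z<.032)&m]; print("rails",cv2.minAreaRect(r[:,:2].astype(np.float32)),len(r))
    s_=w[(z>.042)&(z<.056)&m&(y>.1)]; print("stop",cv2.minAreaRect(s_[:,:2].astype(np.float32)),len(s_),np.median(s_,axis=0))
    dk=w[(z>.004)&(z<.018)&(x>.5)&(x<.72)&(y>-.1)&(y<.2)&(hsv[...,1]>140)]; print("deck",np.median(dk,axis=0))
    # vase
    m=(x>.53)&(x<.69)&(y>-.05)&(y<.1)&(z>.045)&(z<.08)
    V=w[m]; r=cv2.minAreaRect(V[:,:2].astype(np.float32)); print("vase",r,V[:,2].max(),len(V))
    t=V[V[:,2]>np.percentile(V[:,2],95)]; print(" ridge",t.mean(0))
    m=(x>.68)&(x<.82)&(y>-.06)&(y<.07)&(z>.02)&(z<.13)
    V=w[m]; print("tear",V.min(0),V.max(0), V[V[:,2]>.1].mean(0))
```

```text
top bench z 0.0004524035482950106
paddle n 1586 [0.44963643 0.07256927] ((0.4564122259616852, 0.0533355176448822), (0.05957085266709328, 0.18295584619045258), 18.898326873779297)
handle dir deg 108.88642 z 0.03021031963228793
handle range [-0.18875029 -0.1874957  -0.07480335 -0.07349066] [-0.46111262 -0.46025548 -0.4490606  -0.43789984 -0.43738604]
all [-0.18875029 -0.18569356 -0.00726326 -0.00579478] [-0.47887375 -0.47785792 -0.42023914 -0.41930146]
grip pt from tip [0.45943989 0.04435061]
grip pt from tail [0.45861229 0.04676969]
rails ((0.6098031401634216, 0.04104836285114288), (0.11659547686576843, 0.35909968614578247), 7.680694580078125) 2066
stop ((0.5868918299674988, 0.21250200271606445), (0.08909635245800018, 0.0155081357806921), 7.959754943847656) 340 [0.58666274 0.21218034 0.04980519]
deck [0.60837701 0.07959599 0.01170605]
vase ((0.6107408404350281, 0.02129979245364666), (0.08482874184846878, 0.059660375118255615), 7.468319416046143) 0.07595594674997497 1181
 ridge [0.60834835 0.02097399 0.07340739]
tear [ 0.71029184 -0.03010027  0.02000808] [0.81999899 0.06981714 0.115654
[... 484 characters left out ...]
 -0.41952466]
grip pt from tip [0.46221017 0.04372244]
grip pt from tail [0.46175256 0.04504829]
rails ((0.6117808818817139, 0.041475117206573486), (0.1172347292304039, 0.360114187002182), 7.875285625457764) 2387
stop ((0.5887288451194763, 0.2127692550420761), (0.09128303825855255, 0.018200337886810303), 7.1604461669921875) 343 [0.59031963 0.21003217 0.05083471]
deck [ 0.6124728  -0.00507906  0.01347119]
vase ((0.6128799319267273, 0.01988677866756916), (0.08579729497432709, 0.05847802385687828), 7.6563920974731445) 0.07627054372016318 1305
 ridge [0.61213453 0.02101988 0.07483471]
tear [ 0.68005633 -0.05999621  0.02017528] [0.78330832 0.04601512 0.11645651] [0.74941241 0.01635246 0.10768402]
```

The top view shows the vase in the middle of the track at about (353,290) and the pocket and stop on the left at about (225,300). The paddle is below the track, with its blade on the left at (285,412) and its handle end at (385,388). The teardrop is at (361,204). Both cameras agree: track heading is about 97.7° with its origin near (0.6135, 0.0214), the vase is at track x ≈ 0, and the paddle heading is 109° with its grip near (0.460, 0.045).

```bash
python3 -m creep '[[[0.4,0.7,-0.05,0,0,0.93,1],[0.4,0.7,-0.05,0,0,0.93,1],[0.4,0.7,-0.05,0,0,0.93,1],[0.4,0.7,-0.05,0,0,0.93,1],[0.4,0.7,-0.05,0,0,0.93,1],[0.4,0.7,-0.05,0,0,0.93,1],[0.4,0.7,-0.05,0,0,0.93,1],[0.4,0.7,-0.05,0,0,0.93,1]]]'
```

```text
t: 1.17
eef_pos: [0.4394, -0.3041, 0.2255]
eef_rot: [-90.0, -0.0, -22.7]
wrist_force: [0.1, -1.0, -0.7]
finger_gap: 0.0852
```

```bash
python3 -m creep '[[[0.05,0.8,-0.15,0,0,0.927,1],[0.05,0.8,-0.15,0,0,0.927,1],[0.05,0.8,-0.15,0,0,0.927,1],[0.05,0.8,-0.15,0,0,0.927,1],[0.05,0.8,-0.15,0,0,0.927,1],[0.05,0.8,-0.15,0,0,0.927,1],[0.05,0.8,-0.15,0,0,0.927,1],[0.05,0.8,-0.15,0,0,0.927,1]]]'
python3 - <<'E'
from h import *
p=cams.snapshot("wrist"); save(p,"wrist1.png"); w=cloud(p)
np.save("wr_w.npy",w)
s=monitor.sense(); print({k:np.round(v,4).tolist() for k,v in s.items() if k in("t","eef_pos","eef_rot","q")})
print(boxes_of(p,"paddle"))
E
```

```text
t: 1.83
eef_pos: [0.4576, 0.0153, 0.1653]
eef_rot: [-90.0, -0.0, 19.0]
wrist_force: [0.8, 0.5, -0.4]
finger_gap: 0.085
{'t': 1.8833, 'q': [25.4073, 2.1568, -33.8423, 114.1108, 1.1807, 64.0663, 10.3777], 'eef_pos': [0.4573, 0.0218, 0.1645], 'eef_rot': [-89.8701, -0.0617, 19.3096]}
[{'bbox': [233.3, 47.0, 67.8, 202.4], 'conf': 0.97}]
```

View pics/wrist1.png

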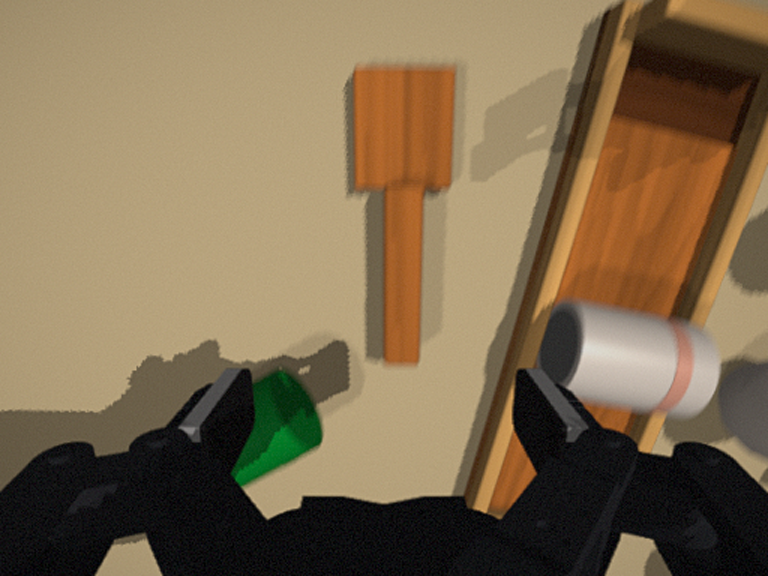

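Run:
```python
from h import *
p=cams.snapshot("wrist"); w=cloud(p); px=p["pixels"]
hsv=cv2.cvtColor(px,cv2.COLOR_RGB2HSV).astype(int); x,y,z=w[...,0],w[...,1],w[...,2]
s=monitor.sense(); print({k:np.round(v,4).tolist() for k,v in s.items() if k in("t","eef_pos","eef_rot")})
m=(x>.38)&(x<.52)&(y>-.1)&(y<.17)&(z>.008)&(z<.05)&(hsv[...,1]>110)&(hsv[...,0]<20)
nl,lab,st,_=cv2.connectedComponentsWithStats(m.astype(np.uint8))
k=1+np.argmax(st[1:,4]); m=lab==k
P=w[m];H=w[m&(z>.024)&(z<.04)]
l=cv2.fitLine(H[:,:2].astype(np.float32),cv2.DIST_L2,0,.01,.01).ravel();d=l[:2]*np.sign(l[1]);n=np.array([-d[1],d[0]])
print(np.degrees(np.arctan2(d[1],d[0])),np.median(H[:,2]),np.nanmedian(z[(x<.6)&(x>.35)]))
a=P[:,:2]@d;b=H[:,:2]@n; ah=H[:,:2]@d
print(np.percentile(a,[.5,99.5]),np.ptp(np.percentile(a,[.5,99.5])),np.percentile(b,[1,99]))
bm=np.mean(np.percentile(b,[1,99]))
for t in [np.percentile(a,99.5)-.1,np.percentile(a,.5)+.083]: print(t*d+bm*n)
m=(x>.5)&(x<.72)&(y>-.2)&(y<.27)&(z>.019)&(z<.032)&(hsv[...,0]<28)&(hsv[...,1]>90)
print("rail",cv2.minAreaRect(w[m][:,:2].astype(np.float32)))
V=w[(x>.53)&(x<.69)&(y>-.05)&(y<.1)&(z>.045)&(z<.08)]; print("vase",cv2.minAreaRect(V[:,:2].astype(np.float32)),V[:,2].max())
```

```text
{'t': 1.9833, 'eef_pos': [0.4577, 0.0152, 0.1652], 'eef_rot': [-89.9821, 0.0004, 19.1795]}
108.90114 0.029663001967380337 0.01232608807930069
[-0.18627642 -0.0073555 ] 0.1789209152157454 [-0.4598616  -0.43689935]
[0.45897964 0.0436799 ]
[0.45765828 0.04753904]
rail ((0.6088548302650452, 0.052893489599227905), (0.11779584735631943, 0.33694836497306824), 7.660338878631592)
vase ((0.6115604043006897, 0.023007992655038834), (0.08613046258687973, 0.058012623339891434), 8.263495445251465) 0.07357663485932228
```

The wrist view shows the paddle upright at (405,270), between the open jaws. Its fit (grip ≈ (0.459, 0.0455), heading 108.9°) agrees with the other two cameras. Next I descend and grasp.

```bash
python3 -m creep '[[[0.003,0.075,-0.05,0,0,0,1],[0.003,0.075,-0.15,0,0,0,1],[0.003,0.075,-0.24,0,0,0,1],[0.003,0.075,-0.31,0,0,0,1],[0.003,0.075,-0.345,0,0,0,1],[0.003,0.075,-0.365,0,0,0,1],[0.003,0.075,-0.365,0,0,0,1],[0.003,0.075,-0.365,0,0,0,1]]]'
python3 -m creep '[[[0,0,0,0,0,0,-1],[0,0,0,0,0,0,-1],[0,0,0,0,0,0,-1],[0,0,0,0,0,0,-1],[0,0,0,0,0,0,-1],[0,0,0,0,0,0,-1],[0,0,0,0,0,0,-1],[0,0,0,0,0,0,-1]]]'
```

```text
t: 2.65
eef_pos: [0.4597, 0.0419, 0.0199]
eef_rot: [-90.0, -0.0, 18.8]
wrist_force: [-0.1, 1.0, 1.0]
finger_gap: 0.0853
t: 3.32
eef_pos: [0.4595, 0.0424, 0.0199]
eef_rot: [-90.0, -0.0, 18.9]
wrist_force: [-1.2, -1.3, 6.8]
finger_gap: 0.0231
```

```bash
python3 -m creep '[[[0,0,0.03,0,0,0,-1],[0,0,0.08,0,0,0,-1],[0,0,0.15,0,0,0,-1],[0,0,0.22,0,0,0,-1],[0,0,0.28,0,0,0,-1],[0,0,0.3,0,0,0,-1],[0,0,0.3,0,0,0,-1]]]'
python3 - <<'E'
from h import *
for i in range(3):
    p=cams.snapshot(["wrist","scene","wrist"][i]); s=monitor.sense(); print({k:np.round(v,4).tolist() for k,v in s.items() if k in("t","eef_pos","eef_rot","wrist_force","finger_gap","moment")})
    if i<2: save(p,"lift%d.png"%i)
E
```

```text
t: 3.9
eef_pos: [0.4604, 0.0426, 0.1418]
eef_rot: [-90.1, -0.2, 18.9]
wrist_force: [-0.4, -1.3, -1.7]
finger_gap: 0.0227
{'t': 3.95, 'eef_pos': [0.4594, 0.0423, 0.14], 'eef_rot': [-90.0596, -0.0864, 18.8668], 'wrist_force': [-1.0284, 0.5052, -1.4412], 'moment': [0.012, -0.0064, 0.0242], 'finger_gap': 0.0229}
{'t': 4.0, 'eef_pos': [0.4587, 0.0423, 0.1388], 'eef_rot': [-90.0118, 0.026, 18.8731], 'wrist_force': [0.3632, 0.126, -2.1283], 'moment': [-0.0357, 0.0139, -0.0311], 'finger_gap': 0.0229}
{'t': 4.05, 'eef_pos': [0.4582, 0.0422, 0.1382], 'eef_rot': [-89.9758, 0.0983, 18.873], 'wrist_force': [-1.1067, -0.6617, -2.2092], 'moment': [-0.0021, -0.0078, 0.0243], 'finger_gap': 0.0231}
```

View pics/lift1.png

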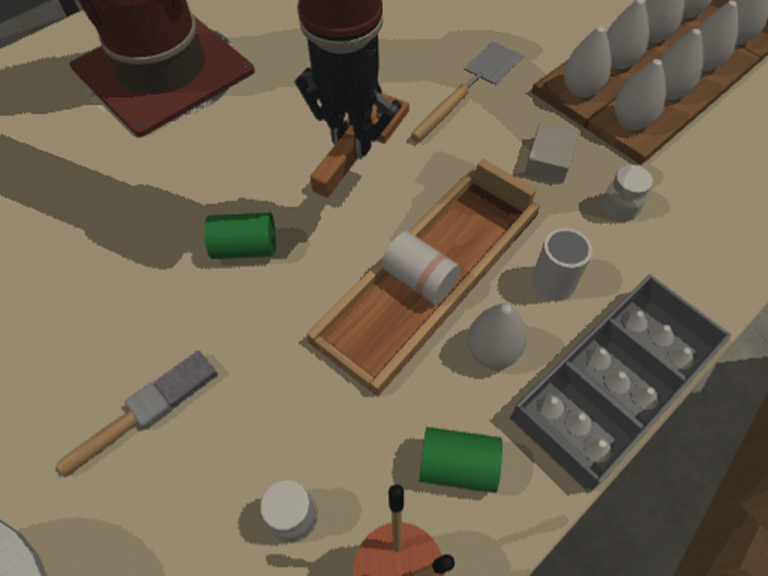

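View pics/lift0.png

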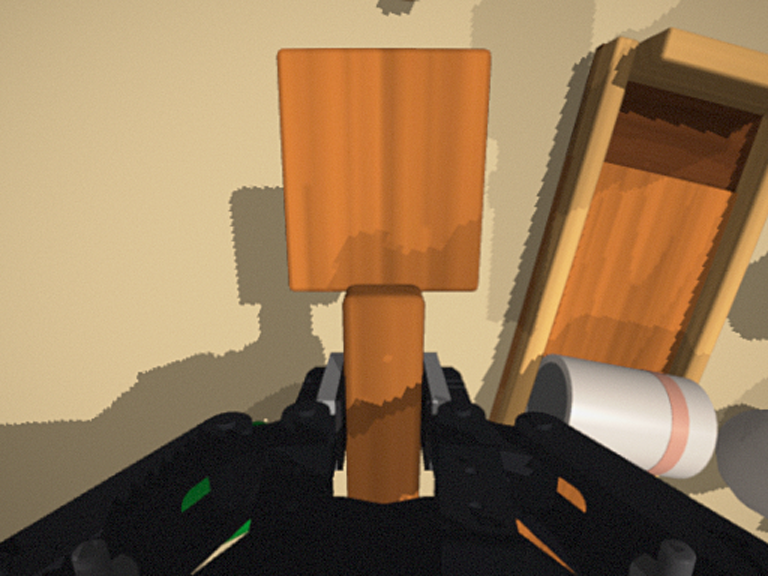

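The paddle is held by its handle, off the bench and level-looking; in the wrist view the blade spans (278–490, 50–290). Next I measure how it sits in the grip.

```bash
cat > pad.py <<'E'
from h import *
def pad(cam="wrist"):
    p=cams.snapshot(cam); s=monitor.sense(); w=cloud(p); px=p["pixels"]
    hsv=cv2.cvtColor(px,cv2.COLOR_RGB2HSV).astype(int)
    T=np.array(s["eef_pos"]); yaw=np.radians(s["eef_rot"][2]); n=np.array([np.cos(yaw),np.sin(yaw)]); d=np.array([-n[1],n[0]])
    q=w-T; a=q[...,:2]@d; b=q[...,:2]@n; z=q[...,2]
    m=(a>.02)&(a<.12)&(abs(b)<.04)&(abs(z)<.03)&(hsv[...,1]>110)&(hsv[...,0]<20)
    A,B,Z=a[m],b[m],z[m]; c,*_=np.linalg.lstsq(np.c_[A,B,np.ones_like(A)][A>.045],Z[A>.045],rcond=None)
    c0=c[2]+c[0]*.1
    print("t",round(s["t"],2),"TCP",np.round(T,4),"rot",np.round(s["eef_rot"],2),"F",np.round(s["wrist_force"],1))
    print("front a",np.percentile(A,99.5),"b range",np.percentile(B[A>.05],[1,99]),"slopes deg",np.degrees(c[:2]),"z under front rel TCP",c0-.016,"abs",T[2]+c0-.016)
    e=[]
    for lo in np.arange(-.025,.025,.01):
        k=(B>lo)&(B<lo+.01)
        if k.sum()>20:e.append((lo+.005,np.percentile(A[k],99)))
    e=np.array(e); print("front edge skew deg",np.degrees(np.polyfit(e[:,0],e[:,1],1)[0]))
    return p,w,s
E
python3 - <<'E'
from pad import *
pad()
E
```

```text
t 4.1 TCP [0.4581 0.0423 0.1379] rot [-89.95   0.13  18.88] F [ 0.1 -0.4 -1.3]
front a 0.1021606779010254 b range [-0.02921865  0.02875715] slopes deg [-0.10942923 -0.1733875 ] z under front rel TCP -0.01998425716199625 abs 0.11795958132845401
front edge skew deg 0.07458852756609174
```

```bash
python3 -m creep '[[[0.05,-0.05,0,0,0,-0.05,-1],[0.12,-0.125,0,0,0,-0.1,-1],[0.19,-0.2,0,0,0,-0.15,-1],[0.26,-0.27,0,0,0,-0.2,-1],[0.33,-0.34,0,0,0,-0.249,-1],[0.395,-0.4,0,0,0,-0.249,-1],[0.435,-0.445,0,0,0,-0.249,-1],[0.443,-0.454,0,0,0,-0.249,-1]]]'
python3 -m creep '[[[0,0,0,0,0,0,-1],[0,0,0,0,0,0,-1]]]'
python3 - <<'E'
from pad import *
p,w,s=pad(); save(p,"behind.png")
x,y,z=w[...,0],w[...,1],w[...,2]
V=w[(x>.53)&(x<.69)&(y>-.02)&(y<.1)&(z>.045)&(z<.09)]; print("vase",cv2.minAreaRect(V[:,:2].astype(np.float32)),V[:,2].max())
E
```

```text
t: 4.77
eef_pos: [0.6372, -0.1436, 0.1364]
eef_rot: [-90.0, 0.2, 7.4]
wrist_force: [-1.3, -0.8, -1.6]
finger_gap: 0.0231
t: 4.93
eef_pos: [0.6354, -0.1381, 0.1376]
eef_rot: [-89.9, 0.1, 7.7]
wrist_force: [-0.4, 0.1, -0.8]
finger_gap: 0.0231
t 4.98 TCP [ 0.6353 -0.1375  0.1382] rot [-89.91   0.11   7.76] F [ 0.1  0.8 -0.3]
front a 0.10161284872060058 b range [-0.02930079  0.02879607] slopes deg [-0.01064698 -0.24255396] z under front rel TCP -0.0207920689548413 abs 0.11739724197832964
front edge skew deg -0.08696681309366093
vase ((0.6155701279640198, -0.004221097566187382), (0.08435264229774475, 0.008635017089545727), 7.591488838195801) 0.06309650517050741
```

View pics/behind.png

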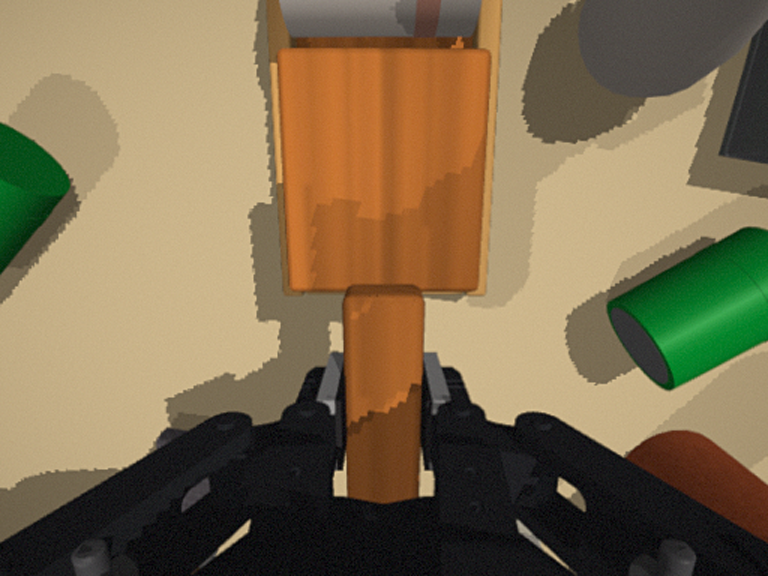

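The blade is centred over the channel, its front edge at row 48, about 28 mm behind the vase in plan. Next I descend to pushing height.

```bash
python3 -m creep '[[[0,0,-0.04,0,0,0,-1],[0,0,-0.09,0,0,0,-1],[0,0,-0.14,0,0,0,-1],[0,0,-0.175,0,0,0,-1],[0,0,-0.195,0,0,0,-1],[0,0,-0.207,0,0,0,-1],[0,0,-0.207,0,0,0,-1],[0,0,-0.207,0,0,0,-1]]]'
python3 - <<'E'
from pad import *
p,w,s=pad(); save(p,"down.png")
p=cams.snapshot("scene"); save(p,"down_s.png"); w=cloud(p); x,y,z=w[...,0],w[...,1],w[...,2]
h=cv2.cvtColor(p["pixels"],cv2.COLOR_RGB2HSV).astype(int)
V=w[(x>.53)&(x<.69)&(y>-.03)&(y<.1)&(z>.045)&(z<.08)]; print("vase",cv2.minAreaRect(V[:,:2].astype(np.float32)),V[:,2].max())
m=(x>.56)&(x<.69)&(y>-.16)&(y<0.0)&(z>.04)&(z<.06)&(h[...,1]>110)&(h[...,0]<20); B=w[m]
print("blade scene", cv2.minAreaRect(B[:,:2].astype(np.float32)), np.median(B[:,2]))
E
```

```text
t: 5.65
eef_pos: [0.6367, -0.139, 0.0572]
eef_rot: [-90.0, -0.0, 7.7]
wrist_force: [0.1, 0.6, -0.8]
finger_gap: 0.0229
t 5.7 TCP [ 0.6369 -0.1391  0.0576] rot [-9.002e+01 -8.000e-02  7.680e+00] F [ 0.4  1.2 -1.1]
front a 0.10234293318142511 b range [-0.02961324  0.02849367] slopes deg [-0.09675845 -0.00307618] z under front rel TCP -0.020749285655623013 abs 0.03683377727178858
front edge skew deg -0.21173185928862193
vase ((0.6133517622947693, 0.019408216699957848), (0.08574799448251724, 0.05791440233588219), 7.430658340454102) 0.07771977767875027
blade scene ((0.6343749761581421, -0.0993114560842514), (0.05857856571674347, 0.12488503754138947), 9.220555305480957) 0.05493420652119263
```

View pics/down_s.png

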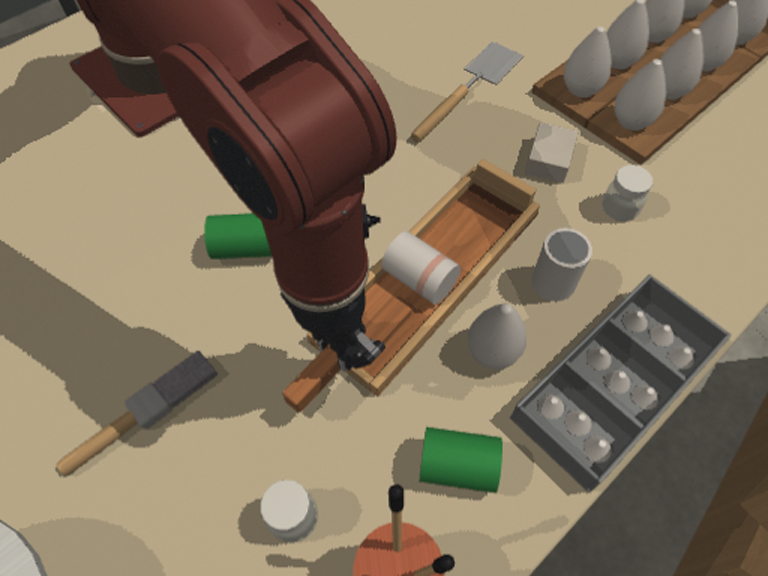

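```bash
python3 -m creep '[[[-0.0005,0.004,-0.001,0,0,0,-1],[-0.0013,0.010,-0.002,0,0,0,-1],[-0.0023,0.017,-0.004,0,0,0,-1],[-0.0032,0.024,-0.005,0,0,0,-1],[-0.0042,0.031,-0.005,0,0,0,-1],[-0.0051,0.038,-0.005,0,0,0,-1],[-0.0060,0.045,-0.005,0,0,0,-1],[-0.0067,0.050,-0.005,0,0,0,-1]]]'
python3 - <<'E'
from pad import *
p,w,s=pad(); save(p,"near.png")
E
```

```text
t: 6.42
eef_pos: [0.6336, -0.1186, 0.0545]
eef_rot: [-90.0, 0.0, 7.7]
wrist_force: [-0.1, -0.5, -1.9]
finger_gap: 0.0231
t 6.47 TCP [ 0.6336 -0.1182  0.0545] rot [-89.98   0.     7.72] F [ 0.5  1.  -1.8]
front a 0.10189982174668441 b range [-0.02929679  0.02873099] slopes deg [-0.27554555 -0.12302287] z under front rel TCP -0.020474171255691405 abs 0.034062598462098824
front edge skew deg 0.568315365233476
```

View pics/near.png

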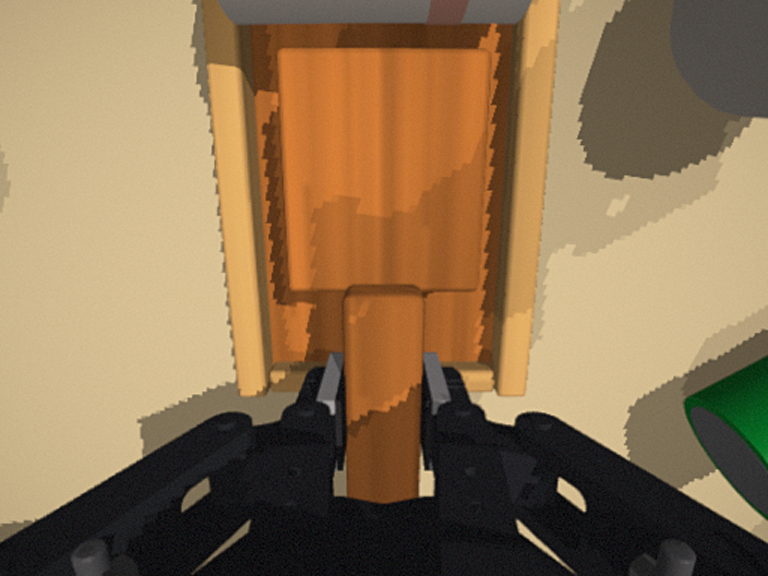

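```bash
python3 -m creep '[[[-0.0003,0.002,0,0,0,0,-1],[-0.0007,0.005,0,0,0,0,-1],[-0.0011,0.008,0,0,0,0,-1],[-0.0015,0.011,0,0,0,0,-1],[-0.0019,0.014,0,0,0,0,-1],[-0.0023,0.017,0,0,0,0,-1],[-0.0027,0.020,0,0,0,0,-1],[-0.0031,0.023,0,0,0,0,-1]]]'
python3 -m creep '[[[-0.0005,0.0035,0,0,0,0,-1],[-0.0009,0.007,0,0,0,0,-1],[-0.0014,0.0105,0,0,0,0,-1],[-0.0019,0.014,0,0,0,0,-1],[-0.0024,0.0175,0,0,0,0,-1],[-0.0028,0.021,0,0,0,0,-1],[-0.0033,0.0245,0,0,0,0,-1],[-0.0038,0.028,0,0,0,0,-1]]]'
python3 - <<'E'
from pad import *
p,w,s=pad(); save(p,"push1.png")
E
```

```text
t: 7.13
eef_pos: [0.6323, -0.1099, 0.0545]
eef_rot: [-90.0, 0.0, 7.7]
wrist_force: [0.2, 0.8, -1.1]
finger_gap: 0.0224
t: 7.8
eef_pos: [0.6308, -0.0986, 0.0545]
eef_rot: [-90.0, 0.0, 7.7]
wrist_force: [0.8, 0.2, -1.6]
finger_gap: 0.0229
t 7.85 TCP [ 0.6308 -0.0982  0.0545] rot [-89.99  -0.     7.69] F [ 0.1  0.8 -0.4]
front a 0.10178012596842177 b range [-0.02935596  0.0286933 ] slopes deg [-0.08583422 -0.08681563] z under front rel TCP -0.02037949327434973 abs 0.03414321581155274
front edge skew deg -0.008961798891380168
```

View pics/push1.png

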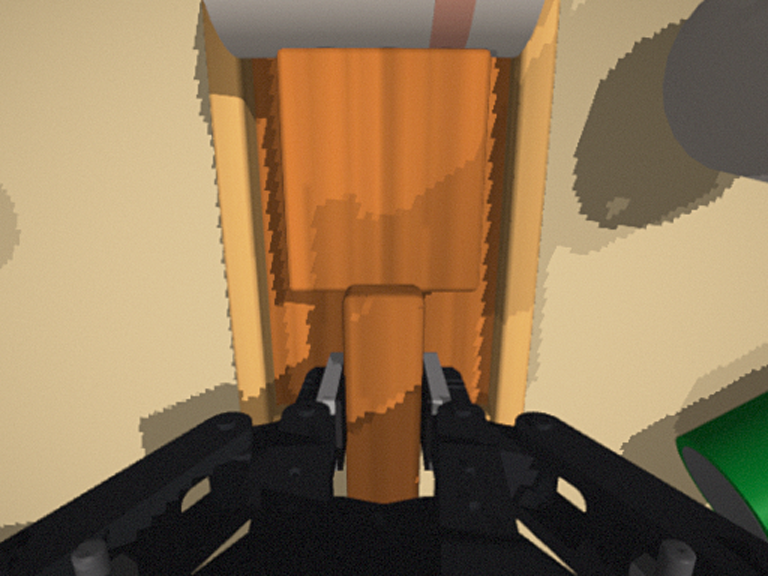

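The vase touches the blade front (row ~57 against 48) and the blade is centred between the rails. I continue at a steady slow pace.

```bash
python3 -m creep '[[[-0.0005,0.004,0,0,0,0,-1],[-0.0011,0.0085,0,0,0,0,-1],[-0.0018,0.0135,0,0,0,0,-1],[-0.0025,0.0185,0,0,0,0,-1],[-0.0032,0.024,0,0,0,0,-1],[-0.004,0.0295,0,0,0,0,-1],[-0.0047,0.035,0,0,0,0,-1],[-0.0055,0.041,0,0,0,0,-1]]]'
python3 -m creep '[[[-0.0008,0.006,0,0,0,0,-1],[-0.0016,0.012,0,0,0,0,-1],[-0.0024,0.018,0,0,0,0,-1],[-0.0032,0.024,0,0,0,0,-1],[-0.004,0.03,0,0,0,0,-1],[-0.0049,0.036,0,0,0,0,-1],[-0.0057,0.042,0,0,0,0,-1],[-0.0065,0.048,0,0,0,0,-1]]]'
python3 - <<'E'
from pad import *
p,w,s=pad(); save(p,"push2.png")
p=cams.snapshot("scene"); save(p,"push2s.png")
E
```

```text
t: 8.52
eef_pos: [0.6286, -0.0821, 0.0545]
eef_rot: [-90.0, 0.0, 7.7]
wrist_force: [0.1, -0.2, -1.5]
finger_gap: 0.0231
t: 9.18
eef_pos: [0.626, -0.0629, 0.0545]
eef_rot: [-90.0, 0.0, 7.7]
wrist_force: [-0.6, -0.9, -0.9]
finger_gap: 0.0228
t 9.23 TCP [ 0.626  -0.0622  0.0545] rot [-89.98   0.     7.71] F [-0.9  1.3 -1. ]
front a 0.10149710564941115 b range [-0.02935349  0.02874783] slopes deg [-0.13871256 -0.05273044] z under front rel TCP -0.02040973099843582 abs 0.03411346629566442
front edge skew deg -0.06314940394825296
```

View pics/push2.png

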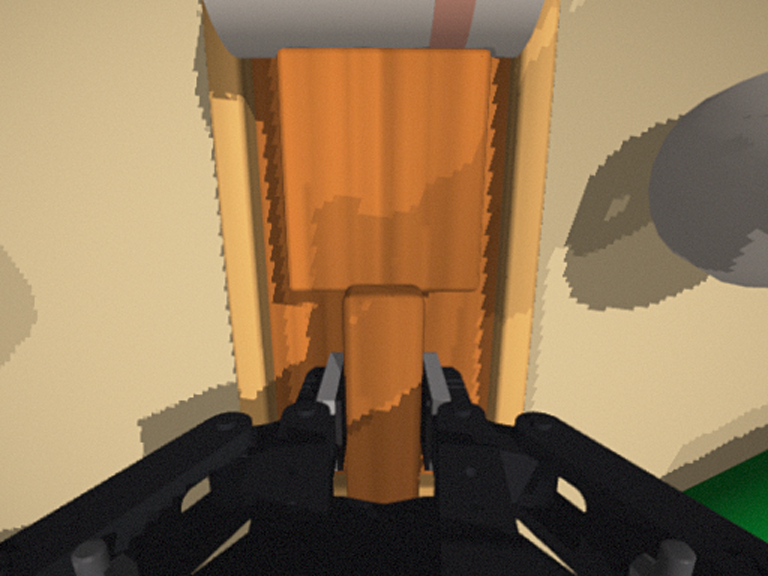

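View pics/push2s.png

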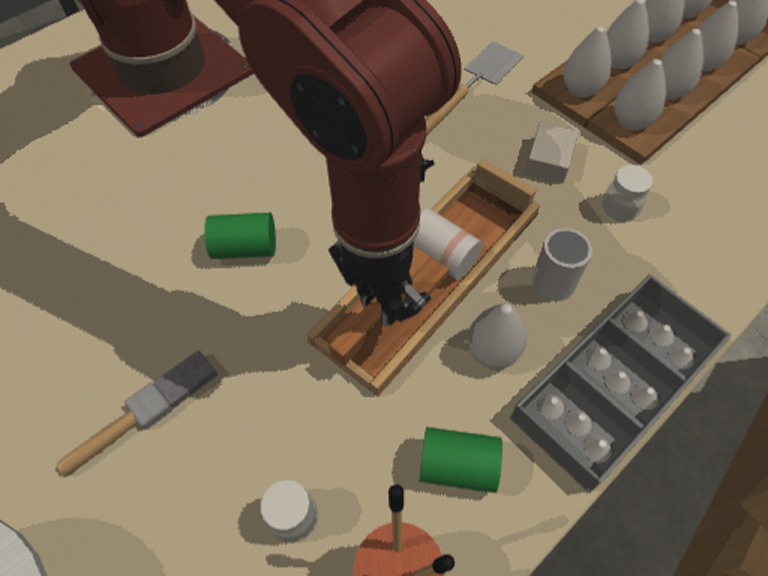

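The vase rolls in contact with the blade, still square to it (rear edge at row 57), and it has moved along the track. I keep the same pace.

```bash
python3 -m creep '[[[-0.0008,0.006,0,0,0,0,-1],[-0.0016,0.012,0,0,0,0,-1],[-0.0024,0.018,0,0,0,0,-1],[-0.0032,0.024,0,0,0,0,-1],[-0.004,0.03,0,0,0,0,-1],[-0.0049,0.036,0,0,0,0,-1],[-0.0057,0.042,0,0,0,0,-1],[-0.0065,0.048,0,0,0,0,-1]]]'
python3 -m creep '[[[-0.0008,0.006,0,0,0,0,-1],[-0.0016,0.012,0,0,0,0,-1],[-0.0024,0.018,0,0,0,0,-1],[-0.0032,0.024,0,0,0,0,-1],[-0.004,0.03,0,0,0,0,-1],[-0.0049,0.036,0,0,0,0,-1],[-0.0057,0.042,0,0,0,0,-1],[-0.0065,0.048,0,0,0,0,-1]]]'
python3 -m creep '[[[-0.0008,0.006,0,0,0,0,-1],[-0.0016,0.012,0,0,0,0,-1],[-0.0024,0.018,0,0,0,0,-1],[-0.0032,0.024,0,0,0,0,-1],[-0.004,0.03,0,0,0,0,-1],[-0.0049,0.036,0,0,0,0,-1],[-0.0057,0.042,0,0,0,0,-1],[-0.0065,0.048,0,0,0,0,-1]]]'
python3 - <<'E'
from pad import *
p,w,s=pad(); save(p,"push3.png")
T=np.array(s["eef_pos"]); print("front track x", (T[:2]-[.6137,.0214])@[-.1335,.991]+.1017)
E
```

```text
t: 9.95
eef_pos: [0.6234, -0.0437, 0.0545]
eef_rot: [-90.0, 0.0, 7.7]
wrist_force: [0.6, -0.1, -1.1]
finger_gap: 0.0231
t: 10.62
eef_pos: [0.6208, -0.0245, 0.0545]
eef_rot: [-90.0, -0.0, 7.7]
wrist_force: [-0.7, -0.7, -1.3]
finger_gap: 0.0232
t: 11.28
eef_pos: [0.6182, -0.0053, 0.0545]
eef_rot: [-90.0, 0.0, 7.7]
wrist_force: [-0.2, -0.4, -0.8]
finger_gap: 0.0227
t 11.33 TCP [ 0.6182 -0.0046  0.0545] rot [-89.98  -0.     7.71] F [-0.   0.8 -0.4]
front a 0.10147678187558287 b range [-0.02928666  0.02875819] slopes deg [-0.12562371 -0.054921  ] z under front rel TCP -0.020407363948206983 abs 0.03412699297216456
front edge skew deg 0.04316234746504433
front track x 0.07533333591109401
```

View pics/push3.png

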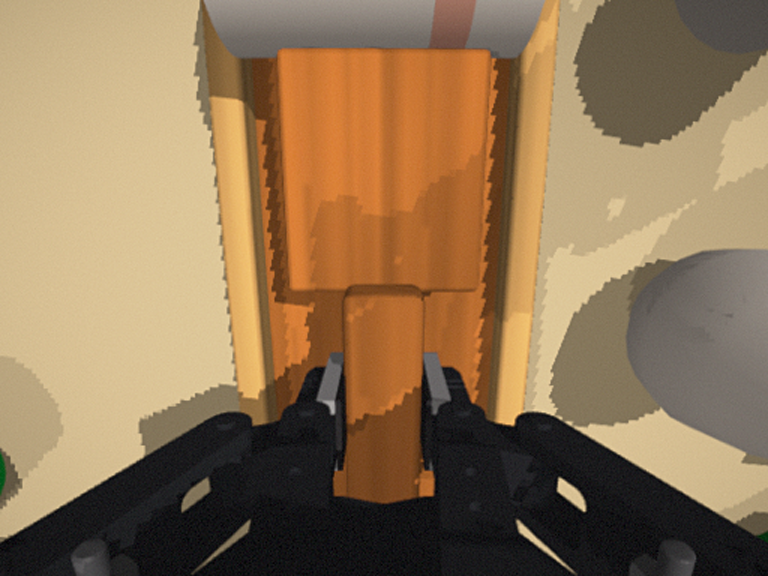

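```bash
python3 -m creep '[[[-0.0008,0.006,0,0,0,0,-1],[-0.0016,0.012,0,0,0,0,-1],[-0.0024,0.018,0,0,0,0,-1],[-0.0032,0.024,0,0,0,0,-1],[-0.004,0.03,0,0,0,0,-1],[-0.0049,0.036,0,0,0,0,-1],[-0.0057,0.042,0,0,0,0,-1],[-0.0065,0.048,0,0,0,0,-1]]]'
python3 -m creep '[[[-0.0008,0.006,0,0,0,0,-1],[-0.0016,0.0115,0,0,0,0,-1],[-0.0022,0.0165,0,0,0,0,-1],[-0.0028,0.021,0,0,0,0,-1],[-0.0034,0.025,0,0,0,0,-1],[-0.0039,0.029,0,0,0,0,-1],[-0.0045,0.033,0,0,0,0,-1],[-0.005,0.037,0,0,0,0,-1]]]'
python3 - <<'E'
from pad import *
p,w,s=pad(); save(p,"push4.png")
T=np.array(s["eef_pos"]); print("front track x", (T[:2]-[.6137,.0214])@[-.1335,.991]+.1017)
p=cams.snapshot("scene"); save(p,"push4s.png")
w=cloud(p); x,y,z=w[...,0],w[...,1],w[...,2]
h=cv2.cvtColor(p["pixels"],cv2.COLOR_RGB2HSV).astype(int)
V=w[(x>.52)&(x<.66)&(y>.08)&(y<.22)&(z>.058)&(z<.09)&(h[...,1]<100)]; print(len(V),"vase top",cv2.minAreaRect(V[:,:2].astype(np.float32)),np.percentile(V[:,2],99))
E
```

```text
t: 12.0
eef_pos: [0.6156, 0.0139, 0.0545]
eef_rot: [-90.0, 0.0, 7.7]
wrist_force: [-0.4, -0.4, -1.4]
finger_gap: 0.0229
t: 12.67
eef_pos: [0.6136, 0.0285, 0.0545]
eef_rot: [-90.0, 0.0, 7.7]
wrist_force: [-0.3, -0.4, -2.2]
finger_gap: 0.023
t 12.72 TCP [0.6136 0.029  0.0545] rot [-89.99  -0.     7.69] F [-0.9  0.3 -0.2]
front a 0.10176630982396358 b range [-0.0293483   0.02876248] slopes deg [-0.10230054 -0.05712779] z under front rel TCP -0.020417886149389233 abs 0.03412727530628614
front edge skew deg 0.07201575046374092
front track x 0.10921857005904001
679 vase top ((0.5991934537887573, 0.1583295613527298), (0.07648485898971558, 0.05165063962340355), 8.002182960510254) 0.07564264067778946
```

View pics/push4.png

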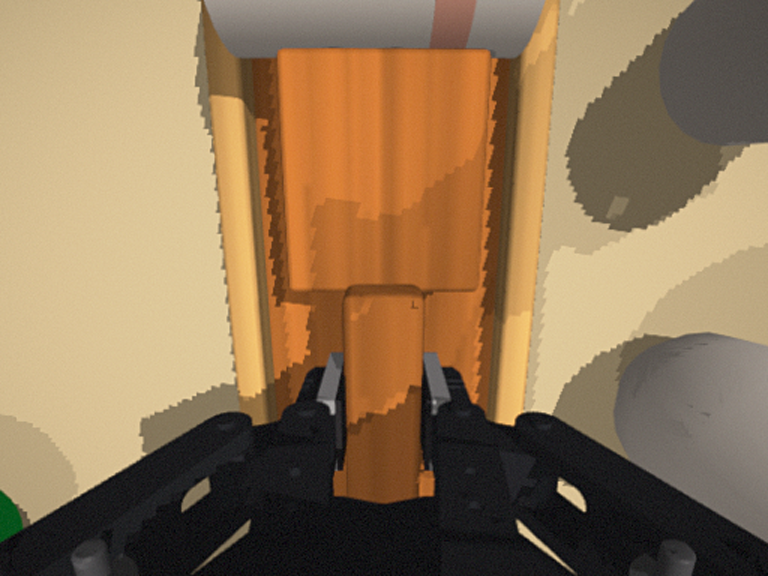

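View pics/push4s.png

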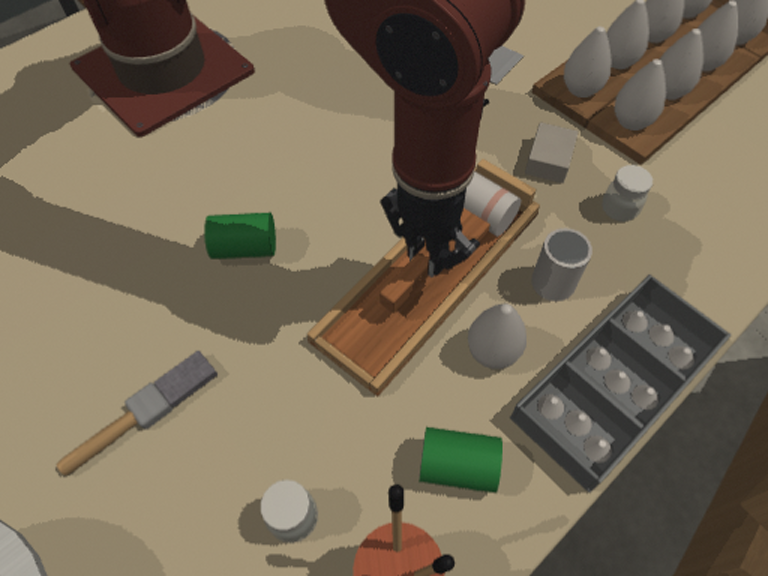

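```bash
python3 -m creep '[[[-0.0005,0.0035,0,0,0,0,-1],[-0.0009,0.007,0,0,0,0,-1],[-0.0014,0.0105,0,0,0,0,-1],[-0.0019,0.014,0,0,0,0,-1],[-0.0023,0.017,0,0,0,0,-1],[-0.0027,0.02,0,0,0,0,-1],[-0.003,0.0225,0,0,0,0,-1],[-0.0033,0.0245,0,0,0,0,-1]]]'
python3 - <<'E'
from pad import *
p,w,s=pad(); save(p,"push5.png")
T=np.array(s["eef_pos"]); print("front track x", (T[:2]-[.6137,.0214])@[-.1335,.991]+.1017)
p=cams.snapshot("scene"); save(p,"push5s.png")
w=cloud(p); x,y,z=w[...,0],w[...,1],w[...,2]
h=cv2.cvtColor(p["pixels"],cv2.COLOR_RGB2HSV).astype(int)
V=w[(x>.52)&(x<.66)&(y>.08)&(y<.22)&(z>.058)&(z<.09)&(h[...,1]<100)]; print(len(V),"vase top",cv2.minAreaRect(V[:,:2].astype(np.float32)),np.percentile(V[:,2],99))
E
```

```text
t: 13.43
eef_pos: [0.6123, 0.0384, 0.0545]
eef_rot: [-90.0, 0.0, 7.7]
wrist_force: [0.3, 0.1, -1.2]
finger_gap: 0.0227
t 13.48 TCP [0.6123 0.0386 0.0545] rot [-89.99   0.     7.68] F [ 0.2 -0.1 -0.9]
front a 0.10207603484374302 b range [-0.02937184  0.02875811] slopes deg [-0.24080637 -0.05984851] z under front rel TCP -0.02043733535030277 abs 0.03406185384933403
front edge skew deg 0.2902659631130726
front track x 0.1189101050529971
624 vase top ((0.5978580117225647, 0.17458286881446838), (0.0751083642244339, 0.049535319209098816), 7.23249626159668) 0.07278482842484767
```

View pics/push5.png

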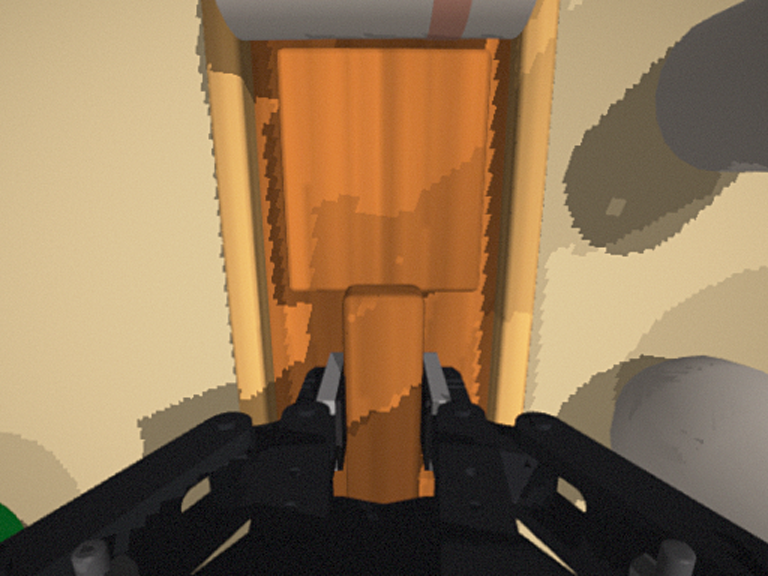

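View pics/push5s.png

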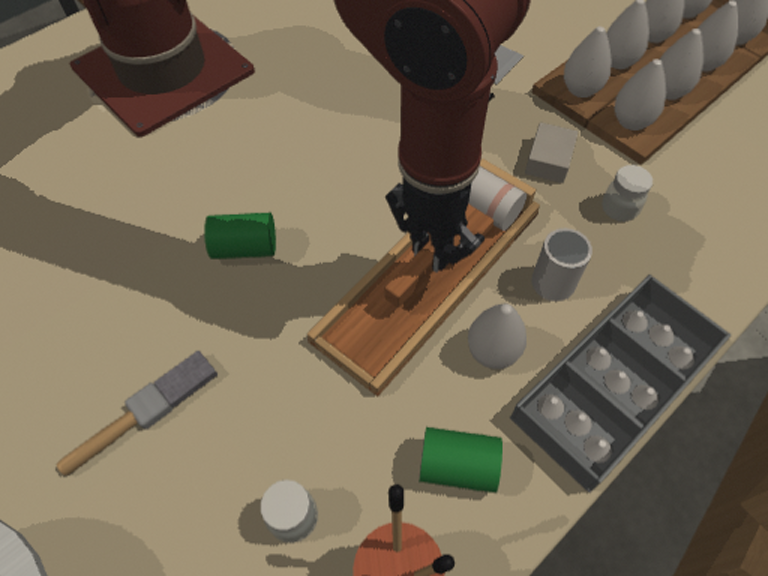

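The wrist view shows a gap opened ahead of the blade (vase edge at row 40, blade at row 48). The vase top dropped about 3 mm and its centre is at track x ≈ 0.154, so it is seated. Next I back off and then lift.

```bash
python3 -m creep '[[[0.002,-0.015,0,0,0,0,-1],[0.005,-0.04,0,0,0,0,-1],[0.01,-0.075,0,0,0,0,-1],[0.013,-0.1,0.03,0,0,0,-1],[0.013,-0.1,0.09,0,0,0,-1],[0.013,-0.1,0.16,0,0,0,-1],[0.013,-0.1,0.2,0,0,0,-1],[0.013,-0.1,0.215,0,0,0,-1]]]'
python3 -m creep '[[[-0.05,0.02,0,0,0,0.05,-1],[-0.12,0.04,0,0,0,0.1,-1],[-0.2,0.06,0,0,0,0.15,-1],[-0.28,0.08,0,0,0,0.2,-1],[-0.34,0.1,0,0,0,0.249,-1],[-0.38,0.11,0,0,0,0.249,-1],[-0.39,0.11,0,0,0,0.249,-1],[-0.39,0.11,0,0,0,0.249,-1]]]'
python3 - <<'E'
from pad import *
p,w,s=pad(); save(p,"pre.png")
E
```

```text
t: 14.2
eef_pos: [0.6193, -0.0033, 0.1446]
eef_rot: [-90.1, -0.3, 7.6]
wrist_force: [1.2, -0.4, -1.1]
finger_gap: 0.0226
t: 14.87
eef_pos: [0.4609, 0.0413, 0.1407]
eef_rot: [-90.1, 0.0, 18.8]
wrist_force: [-0.3, -0.4, -0.7]
finger_gap: 0.0226
t 14.92 TCP [0.462  0.0413 0.1408] rot [-9.005e+01 -3.000e-02  1.881e+01] F [ 0.5  0.1 -1.2]
front a 0.10261780590080115 b range [-0.0303023   0.02761016] slopes deg [-0.16384907 -0.053578  ] z under front rel TCP -0.020525057342854425 abs 0.12026559182413447
front edge skew deg 0.12941316913983683
```

View pics/pre.png

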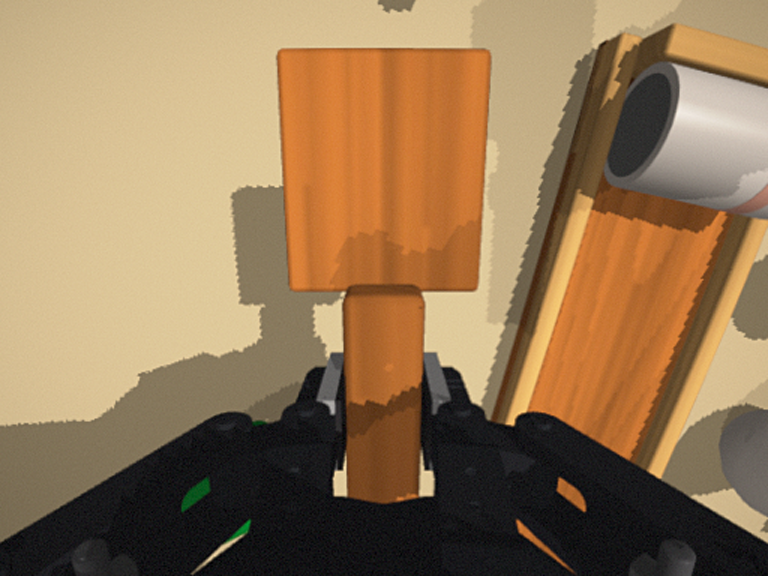

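```bash
python3 -m creep '[[[0,0,-0.05,0,0,0,-1],[0,0,-0.12,0,0,0,-1],[0,0,-0.19,0,0,0,-1],[0,0,-0.24,0,0,0,-1],[0,0,-0.27,0,0,0,-1],[0,0,-0.285,0,0,0,-1],[0,0,-0.292,0,0,0,-1],[0,0,-0.297,0,0,0,-1]]]'
python3 -m creep '[[[0,0,0,0,0,0,-1],[0,0,0,0,0,0,-1],[0,0,0,0,0,0,-1]]]'
python3 -c "
from pad import *
pad()"
```

```text
t: 15.58
eef_pos: [0.4624, 0.0422, 0.022]
eef_rot: [-90.0, -0.0, 18.9]
wrist_force: [0.7, -0.9, -1.2]
finger_gap: 0.0229
t: 15.83
eef_pos: [0.4622, 0.0422, 0.0226]
eef_rot: [-90.0, -0.1, 18.9]
wrist_force: [0.3, 0.4, -1.1]
finger_gap: 0.0232
t 15.88 TCP [0.4621 0.0422 0.0224] rot [-9.004e+01 -7.000e-02  1.887e+01] F [ 0.1  0.3 -1.6]
front a 0.10221201987235706 b range [-0.02933013  0.02878598] slopes deg [-0.18685419  0.02880807] z under front rel TCP -0.02028168744881565 abs 0.002141442242766068
front edge skew deg -0.06568139920504219
```

Still about 2 mm above the bench, so I lower the rest until contact.

```bash
python3 -m creep '[[[0,0,-0.002,0,0,0,-1],[0,0,-0.004,0,0,0,-1],[0,0,-0.005,0,0,0,-1],[0,0,-0.006,0,0,0,-1],[0,0,-0.006,0,0,0,-1]]]'
```

```text
t: 16.3
eef_pos: [0.4617, 0.0422, 0.0199]
eef_rot: [-90.0, 0.0, 18.9]
wrist_force: [-3.8, -0.8, 9.6]
finger_gap: 0.023
```

Contact: the force is about 10 N up, and the height equals the grasp height. I release and lift away.

```bash
python3 -m creep '[[[0,0,0,0,0,0,-0.5],[0,0,0,0,0,0,-0.2],[0,0,0,0,0,0,0.2],[0,0,0,0,0,0,0.5],[0,0,0,0,0,0,0.8],[0,0,0,0,0,0,0.8],[0,0,0,0,0,0,0.8],[0,0,0,0,0,0,0.8]]]'
python3 -m creep '[[[0,0,0.02,0,0,0,0.8],[0,0,0.06,0,0,0,0.8],[0,0,0.13,0,0,0,0.8],[0,0,0.21,0,0,0,0.8],[0,0,0.3,0,0,0,0.8],[0,0,0.38,0,0,0,0.8],[0,0,0.43,0,0,0,0.8],[0,0,0.45,0,0,0,0.8]]]'
python3 -m creep '[[[0,-0.05,0.05,0,0,0,0.8],[0,-0.15,0.05,0,0,0,0.8],[0,-0.25,0.05,0,0,0,0.8],[0,-0.35,0.05,0,0,0,0.8],[0,-0.45,0.05,0,0,0,0.8],[0,-0.5,0.05,0,0,0,0.8],[0,-0.5,0.05,0,0,0,0.8],[0,-0.5,0.05,0,0,0,0.8]]]'
python3 -m creep '[[[0,0,0,0,0,0,0.8],[0,0,0,0,0,0,0.8],[0,0,0,0,0,0,0.8],[0,0,0,0,0,0,0.8],[0,0,0,0,0,0,0.8],[0,0,0,0,0,0,0.8]]]'
python3 - <<'E'
from h import *
for n in ["scene","top"]:
    p=cams.snapshot(n); save(p,n+"_end.png"); w=cloud(p); x,y,z=w[...,0],w[...,1],w[...,2]
    h=cv2.cvtColor(p["pixels"],cv2.COLOR_RGB2HSV).astype(int)
    V=w[(x>.52)&(x<.66)&(y>.08)&(y<.22)&(z>.055)&(z<.09)&(h[...,1]<100)]; r=cv2.minAreaRect(V[:,:2].astype(np.float32))
    print(n,"vase",r,np.percentile(V[:,2],99),"track x",(np.array(r[0])-[.6137,.0214])@[-.1335,.991])
    m=(x>.38)&(x<.52)&(y>-.1)&(y<.17)&(z>.008)&(z<.05)&(h[...,1]>110)&(h[...,0]<20)
    P=w[m]; print("paddle",cv2.minAreaRect(P[:,:2].astype(np.float32)),np.percentile(P[:,2],[5,50,95]))
    V=w[(x>.68)&(x<.82)&(y>-.04)&(y<.06)&(z>.1)&(z<.13)]; print("tear",V.mean(0))
E
```

```text
t: 16.97
eef_pos: [0.4615, 0.0422, 0.0193]
eef_rot: [-90.0, 0.0, 18.9]
wrist_force: [0.8, 0.2, 0.7]
finger_gap: 0.0771
t: 17.63
eef_pos: [0.4629, 0.0427, 0.2034]
eef_rot: [-90.1, -0.3, 18.9]
wrist_force: [0.4, -0.0, -0.1]
finger_gap: 0.0769
t: 18.3
eef_pos: [0.461, -0.1585, 0.2188]
eef_rot: [-89.9, 0.0, 18.7]
wrist_force: [-0.8, 0.5, 0.6]
finger_gap: 0.0768
t: 18.8
eef_pos: [0.4616, -0.1574, 0.2194]
eef_rot: [-90.0, -0.0, 18.9]
wrist_force: [0.1, 0.7, -0.6]
finger_gap: 0.0767
scene vase ((0.593163013458252, 0.17237214744091034), (0.08543610572814941, 0.05258065462112427), 9.29490852355957) 0.07250521607245958 track x 0.1523550858172655
paddle ((0.45843303203582764, 0.05180821940302849), (0.060388002544641495, 0.18433663249015808), 17.970975875854492) [0.01205363 0.01909003 0.03281954]
tear [0.74958372 0.0164969  0.10755208]
top vase ((0.5914696455001831, 0.17445901036262512), (0.08236519992351532, 0.0538652278482914), 7.499690532684326) 0.0706817023616989 track x 0.15464923159508706
paddle ((0.45804858207702637, 0.053004190325737), (0.05940628424286842, 0.18326188623905182), 18.736003875732422) [0.01427731 0.01756685 0.03178447]
tear [0.74300779 0.02007166 0.10690353]
```

View pics/scene_end.png

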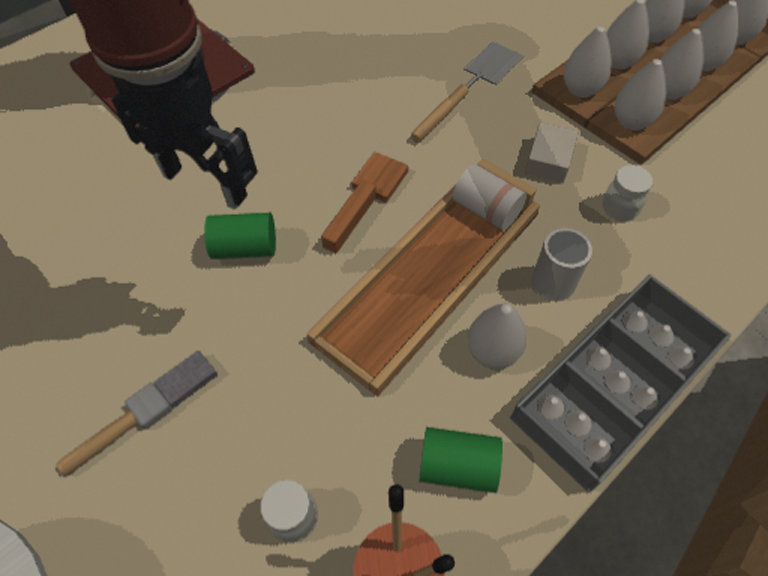

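View pics/top_end.png

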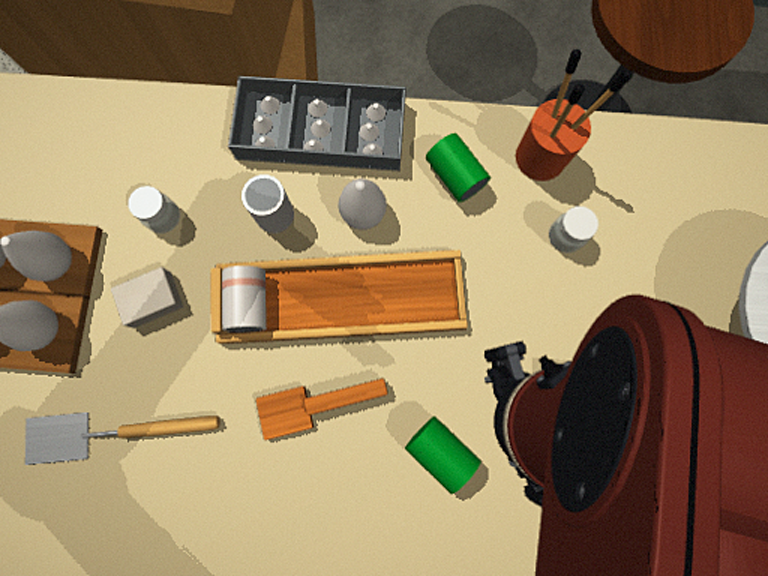

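The vase sits in the pocket against the stop (top view (243,298)), and the paddle lies flat off the track at (320,408). The teardrop at (361,204) and both green cylinders are unmoved. The robot is clear, so I hand in.

```bash
python3 -c "
from bench import arm; print(arm.close_job())"
```

```text
the job is handed in; nothing more can be done
None
```

The vase is in the pocket against the tall stop, and the paddle lies flat on the bench off the track, released. I handed the job in at about 19 s of the 54 s allowed.

I took the paddle by its handle and lowered it behind the vase. I then rolled the vase along the track at up to about 29 mm/s, and every picture up to the drop showed it still against the blade. Then I laid the paddle back about where it had been and moved the arm clear.

- **Vase:** the last two views put it at track x 152 and 155 mm, against 154 when seated. Its top measured about 3 mm lower than before the drop.
- **Paddle:** blade and handle heights are within about 3 mm of their thicknesses, so it lies flat.
- **Teardrop:** it measured within 1 mm of its starting position, and the nearby objects look unmoved in the pictures.
- **Forces:** the highest wrist force I read was about 10 N, when the paddle touched down.
- **Disagreements:** no check failed. The two cameras differ from each other by 2 to 7 mm, and by up to about 2° on the vase's and paddle's angles.

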